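# Shim up a spring-seat pack on the assembly arbor

## Robot

A 6-joint arm with a two-finger parallel gripper is mounted at the origin on the work surface. World frame = base frame: x ahead of the robot, y to its left, z up, the work surface at z = 0. Lengths are in mm, angles in rad, forces in N, time in s.
With the tool pointing down it reaches from about 350 to 1000 mm from the base axis. Payload 7.1 kg.
Tool frame: the origin (TCP) lies midway between the tips of the shut fingers; the grasp point (between the pads) lies 19 mm behind it; z points along the fingers, y is the line along which they close (so a half turn about z gives the same grasp; the last joint's range is limited). The gripper opens to 85 mm and grips with 20 to 120 N. Pads are 22 mm wide; open, the fingers measure 114 mm over their backs; the gripper's body (76 mm by 85 mm) begins 54 mm behind the grasp point. The pads swing forward as they close: fully open they stand 13 mm farther back than shut.
Start: joints at [-0.019, 0.423, 1.63, -0, 1.089, -0.019], TCP at [624.984, 0.026, 231.319] pointing down, gripper open.
Joint ranges: [-3, 3], [-0.9, 2.11], [0.09, 2.58], [-1.31, 4.45], [0.11, 2.69], [-2.54, 2.54]. Speed limits (rad/s): [2.39, 2.39, 3.01, 3.14, 3.14, 3.14].

## Interface

Orientations are given as a 3x3 rotation matrix whose columns are the frame's x, y, z axes.
In Python, from rig import sense, imaging, arm gives the robot as it stands.
- The arm moves only by the shell command python3 -m crank 'ROWS'. ROWS is JSON, a list of rows, each an object of numbers: "x", "y", "z": the shift along the tool's x, y, z in mm; "yaw": the turn about the tool's z in rad; "jaw": the opening, from -1 (shut) to 1 (fully open). In form: [{"x": .., "y": .., "z": .., "yaw": .., "jaw": ..}, ...]. A call has 1 to 5 rows; each row is the pose to reach, as a shift and turn from the pose commanded when the call began, along the tool's axes at that moment; what a row does not reach only later rows make up. A row lasts 1/12 s, in which the tool goes at most 41.7 mm and 7.16 degrees, less where a joint would pass 70% of its speed; a pose out of reach is approached as far as the arm can. A call with a gripper value outside its range is refused whole. The fingers move at their own pace and stop on an object; the grip force is fixed at half the most. Time passes only in rows, so rows that repeat a pose let the fingers close. It gives the time, the measured TCP pose, the force, the opening and the grip force at its end, in the units of the state.
- sense(): the state, without advancing time (a new reading comes with each control period).
- imaging.get_image(name): name is "scene" or "side" or "wrist"; returns (picture, depth): 420x560x3 uint8, blue, green, red; 420x560 float32, mm along the optical axis (not along the pixel's ray), 0 where there is no reading.
- imaging.camera_params(name): a dict with "fx", "fy", "cx", "cy" (pixels), "cam_to_world" (4x4, takes a point from camera to world coordinates). Camera axes: x right, y down, z forward; pixel columns grow to the right and rows downward; lengths in mm; the calibration is good to about 2 mm. A picture is of the moment at which its call begins: read the wrist's pose just before it. camera_params takes no time and is no camera call; for the wrist camera it gives the pose at the moment of the call.
- arm.hand_in(): hands the job in; it is judged then, once.
The state is a dict: "time": time; "joint_positions": joint angles; "dq": joint speeds; "joint_torque": joint torques, N m; "tool_pos": TCP position; "eef_rot": TCP orientation; "force": force on the tool from outside, world axes, zero at the start; "torque": the same for the moment, N m; "opening": finger opening in mm; "grip_force": force on a finger pad.
Only numpy, scipy, OpenCV 4.12 (cv2) and the standard library are available. Lean on these libraries where they do the work, as an engineer would, in place of code of your own. Each camera call takes 0.05 s, during which the arm holds its last target. There are 200 camera calls.

## Task

Build up the pack on the upright arbor: first the black spring seat, then two of the coloured spacers with the thicker of the two underneath, and last the brass cap, which must come fully down onto the top of the post. Choose the two spacers that together fill the gap between seat and cap snugly without holding the cap up. Leave the two spare spacers, the oil bottle and the steel dish where they are.

Things in the scene. Friction and masses are not known exactly. Their poses are not given: they have to be found in the camera images.
- arbor: Assembly arbor, fixed to the bench: a round steel base plate, 72 mm diameter and 10 mm high, with an upright round post of 16 mm diameter at its centre. The post's flat top is 61 mm above the bench; its top 4 mm taper to 10 mm diameter. Origin: centre of the base's underside, on the bench; z up along the post. Parts are threaded over the post from above.
- seat: Spring seat: a black ring, outer diameter 52 mm, hole 20 mm, 14 mm thick, about 0.2 kg, lying flat and loose. Origin: centre of its underside, z up.
- spacer_yellow: Spacer: a flat yellow plastic ring, outer diameter 44 mm, hole 20 mm, 8 mm thick, lying flat and loose. Origin: centre of its underside, z up.
- spacer_red: Spacer: a flat red plastic ring, outer diameter 44 mm, hole 20 mm, 12 mm thick, lying flat and loose. Origin: centre of its underside, z up.
- spacer_blue: Spacer: a flat blue plastic ring, outer diameter 44 mm, hole 20 mm, 16 mm thick, lying flat and loose. Origin: centre of its underside, z up.
- spacer_green: Spacer: a flat green plastic ring, outer diameter 44 mm, hole 20 mm, 22 mm thick, lying flat and loose. Origin: centre of its underside, z up.
- cap: Brass clamp cap, about 0.2 kg, loose, upright: a skirt 40 mm wide and 15 mm high, above it a round grip 28 mm wide, its top 35 mm above the underside. Blind bore from below: 20 mm wide, 12 mm deep. Seated on the post its underside is 49 mm above the bench, 25 mm above the top of a seated seat; the right two spacers leave 1 mm of that. Origin: centre of underside, z up.
- oiler: Bystander: a small white oil bottle with an orange cap, 36 mm diameter, 85 mm high, standing loose. Origin: centre of its underside.
- dish: Bystander: a small open steel dish, 68 mm diameter, 24 mm high, loose. Origin: centre of its underside.
Not all that is in view belongs to the job. There is more than one size of the spacer_blue; the one meant has the size given above. Of the things shaped like the cap, the brass one is meant.

How it is judged (in metres and radians):
On the way, in this order (a step that is already met when the one before it is completed fails the run):
1. the black spring seat lies flat on the arbor base (horizontal distance between seat and arbor below 0.006 m and z of seat in the frame of arbor between 0.0075 and 0.0125 m and angle between seat's own z axis and vertical below 0.12 rad), for 0.2 s.
2. the thicker chosen spacer (blue) lies on the seat (horizontal distance between spacer_blue and arbor below 0.006 m and z of spacer_blue in the frame of arbor between 0.0215 and 0.0265 m and angle between spacer_blue's own z axis and vertical below 0.12 rad), for 0.2 s.
3. the thinner chosen spacer (yellow) lies on the blue one (horizontal distance between spacer_yellow and arbor below 0.006 m and z of spacer_yellow in the frame of arbor between 0.0375 and 0.0425 m and angle between spacer_yellow's own z axis and vertical below 0.12 rad), for 0.2 s.
4. the brass cap is fully down on the arbor (horizontal distance between cap and arbor below 0.006 m and z of cap in the frame of arbor between 0.0465 and 0.0515 m and angle between cap's own z axis and vertical below 0.12 rad), for 0.2 s.
At the end, for the whole second after the job is handed in: On the arbor's post, from the base up: seat (underside 10 mm above the bench), blue 16 mm spacer (24 mm), yellow 8 mm spacer (40 mm), cap (underside 49 mm), each within 2.5 mm in height, within 6 mm of the post's axis, level within 0.12 rad, released and at rest (all of step 1 and all of step 2 and all of step 3 and all of step 4 and linear speed of each of seat, spacer_blue, spacer_yellow, cap below 0.01 m/s and angular speed of each of seat, spacer_blue, spacer_yellow, cap below 0.1 rad/s); the robot touches nothing.
It fails at once if the spare red spacer is moved more than 20 mm (distance of spacer_red from where it was at the start of the episode above 0.02 m).
It fails at once if the spare green spacer is moved more than 20 mm (distance of spacer_green from where it was at the start of the episode above 0.02 m).
It fails at once if the oil bottle is moved more than 20 mm (distance of oiler from where it was at the start of the episode above 0.02 m).
It fails at once if the steel dish is moved more than 20 mm (distance of dish from where it was at the start of the episode above 0.02 m).
It also fails if it takes over 91 s, if anything falls off the work surface, if the arm or the gripper's body presses on something with over 40 N, if the wrist force passes 120 N, or if a joint passes its speed limit or range.

## Working session

There is one attempt and no reset: what is moved stays moved. The work goes in short steps, Python scripts to look and compute and a shell command to move; the robot and the scene stay as the last step left them, time stands still between calls to the robot, and variables do not carry over. Pictures are saved under pics/ and viewed, at most 14 in all, crops included, and the job is handed in when it is done.

```bash
ls; mkdir -p pics
python3 - <<'E'
from rig import sense, imaging, arm
import cv2,numpy as np
for n in("scene","side"):
    p,d=imaging.get_image(n); cv2.imwrite(f"pics/{n}0.png",p); np.save(f"pics/{n}_d.npy",d)
    c=imaging.camera_params(n); print(n,c["fx"],c["cx"],c["cy"],np.round(c["cam_to_world"],3).tolist())
s=sense();print(s)
E
```

```text
pics
scene 463.6294378467367 275.9557696587223 206.35944170707032 [[0.136, 0.743, -0.656, 1119.889], [0.991, -0.114, 0.076, -55.814], [-0.018, -0.66, -0.751, 674.751], [0.0, 0.0, 0.0, 1.0]]
side 402.9552538660916 279.91501052465463 207.46584840352958 [[-0.994, -0.08, 0.07, 489.356], [-0.106, 0.698, -0.709, 486.826], [0.007, -0.712, -0.702, 509.524], [0.0, 0.0, 0.0, 1.0]]
{'time': 0.1, 'joint_positions': array([-1.90534067e-02,  4.23748547e-01,  1.63061759e+00, -3.07817276e-06,
        1.08857698e+00, -1.89824450e-02]), 'dq': array([-0.00067513, -0.00192087, -0.00035198, -0.00062098, -0.00032295,
        0.00016163]), 'joint_torque': array([ 5.57094211e-05, -5.58422327e+01, -2.82446283e+01, -1.17158891e-05,
        3.01709355e-03, -1.51726192e-05]), 'tool_pos': array([6.24511235e+02, 8.32687718e-04, 2.30631749e+02]), 'eef_rot': array([[ 6.95478026e-05,  9.99999086e-01, -1.35027067e-03],
       [ 9.99999997e-01, -6.95168060e-05,  2.30027126e-05],
       [ 2.29088251e-05, -1.35027227e-03, -9.99999088e-01]]), 'force': array([ 0.47555087, -0.36678698, -0.26673611]), 'torque': array([0.00185265, 0.01637804, 0.0125106 ]), 'grip_force': 0.0, 'opening': 85.81058433040418}
```

View pics/scene0.png

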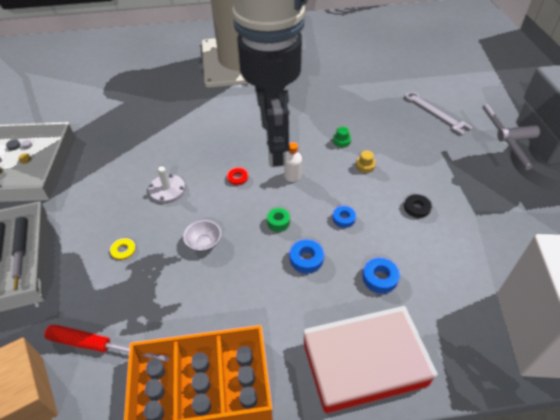

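View pics/side0.png

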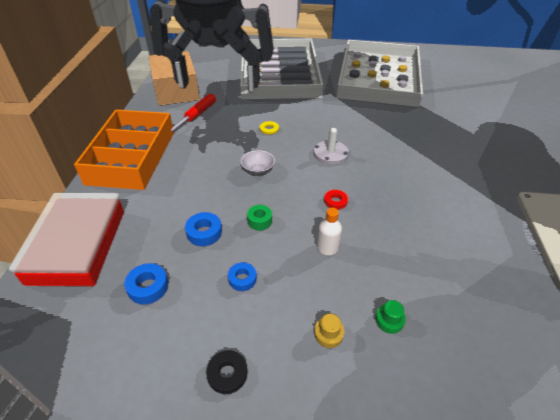

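```bash
cat > h.py <<'E'
from rig import sense, imaging, arm
import cv2,numpy as np
R={"yellow":((24,120,100),(34,255,255)),"brass":((14,120,80),(23,255,255)),"blue":((100,150,60),(125,255,255)),
"green":((50,120,50),(80,255,255)),"red":((0,150,80),(6,255,255)),"black":((0,0,0),(180,255,60))}
def grab(n):
    c=imaging.camera_params(n); p,d=imaging.get_image(n); return p,d,c
def cloud(d,c):
    v,u=np.indices(d.shape); P=np.stack([(u-c["cx"])/c["fx"]*d,(v-c["cy"])/c["fy"]*d,d],-1)
    M=np.array(c["cam_to_world"]); return P@M[:3,:3].T+M[:3,3]
def ray(uv,z,c):
    M=np.array(c["cam_to_world"]); uv=np.atleast_2d(uv).astype(float)
    D=np.c_[(uv[:,0]-c["cx"])/c["fx"],(uv[:,1]-c["cy"])/c["fy"],np.ones(len(uv))]@M[:3,:3].T
    return M[:3,3]+D*((z-M[2,3])/D[:,2])[:,None]
def blobs(p,col,amin=60):
    m=cv2.inRange(cv2.cvtColor(p,cv2.COLOR_BGR2HSV),*map(np.array,R[col]))
    n,l,s,ce=cv2.connectedComponentsWithStats(m)
    return [(l==i,s[i],ce[i]) for i in range(1,n) if amin<s[i][4]<3000]
def circ(xy):  # algebraic circle
    A=np.c_[2*xy,np.ones(len(xy))]; s=np.linalg.lstsq(A,(xy**2).sum(1),rcond=None)[0]
    return s[:2],np.sqrt(s[2]+s[0]**2+s[1]**2)
E
cat > m.py <<'E'
from h import *
for n in("scene","side"):
    p,d,c=grab(n); W=cloud(d,c)
    for col in R:
        for m,s,ce in blobs(p,col):
            P=W[m&(d>0)]
            if len(P)<20: continue
            zt=np.percentile(P[:,2],90); T=P[P[:,2]>zt-3][:,:2]
            if zt>110: continue
            (x,y),r=cv2.minEnclosingCircle(T.astype(np.float32))
            print(n,col,ce.round(),s[4],"ztop %.1f  ctr %.1f %.1f r %.1f"%(zt,x,y,r))
E
python3 m.py
python3 - <<'E'
import cv2
p=cv2.imread('pics/scene0.png');cv2.imwrite('pics/crop.png',cv2.resize(p[110:310,270:450],None,fx=3,fy=3,interpolation=2))
E
```

```text
scene yellow [122. 249.] 354 ztop 8.9  ctr 593.6 -273.5 r 22.4
scene brass [366. 162.] 293 ztop 34.7  ctr 451.9 209.4 r 14.5
scene brass [ 24. 158.] 70 ztop 15.7  ctr 324.5 -499.8 r 11.7
scene blue [344. 216.] 366 ztop 16.6  ctr 582.4 132.5 r 21.9
scene blue [306. 256.] 840 ztop 22.6  ctr 662.8 46.8 r 30.2
scene blue [380. 275.] 922 ztop 22.5  ctr 720.1 162.9 r 30.1
scene green [342. 137.] 263 ztop 34.7  ctr 367.0 178.7 r 13.6
scene green [278. 219.] 432 ztop 22.4  ctr 574.4 10.2 r 21.9
scene red [237. 176.] 266 ztop 12.7  ctr 444.8 -55.1 r 22.3
scene red [ 76. 338.] 994 ztop 25.3  ctr 762.8 -326.0 r 49.3
scene red [372. 396.] 664 ztop 29.7  ctr 893.4 99.1 r 79.7
scene black [40.  3.] 576 ztop 33.3  ctr -393.7 -643.3 r 73.7
scene black [516. 161.] 115 ztop 20.4  ctr 526.4 483.7 r 55.7
scene black [417. 206.] 428 ztop 14.9  ctr 578.2 276.0 r 24.5
scene black [ 23. 235.] 191 ztop 25.1  ctr 546.9 -449.5 r 38.8
scene black [  1. 237.] 112 ztop 22.4  ctr 545.4 -488.9 r 33.2
side yellow [269. 127.] 191 ztop 8.9  ctr 592.0 -273.5 r 22.8
side brass [172.  81.] 1519 ztop 70.6  ctr 778.8 -234.9 r 261.5
side brass [332. 214.] 104 ztop 85.7  ctr 454.1 58.5 r 8.6
side brass [329. 331.] 778 ztop 35.1  ctr 449.3 211.6 r 13.8
side blue [137.  18.] 244 ztop -422.0  ctr 1559.8 -1827.6 r 559.1
side blue [203. 229.] 952 ztop 22.6  ctr 662.7 48.7 r 30.7
side blue [146. 283.] 1299 ztop 22.7  ctr 718.0 164.6 r 30.5
side blue [242. 276.] 605 ztop 16.7  ctr 580.8 134.3 r 22.4
side green [259. 217.] 527 ztop 22.4  ctr 572.3 12.8 r 21.9
side green [391. 317.] 759 ztop 35.2  ctr 365.5 181.7 r 13.7
side red [200. 106.] 347 ztop 25.3  ctr 758.9 -324.1 r 49.9
side red [336. 199.] 345 ztop 12.8  ctr 441.3 -53.7 r 22.2
side red [ 77. 263.] 1702 ztop 31.5  ctr 856.7 101.2 r 93.4
side black [296.  74.] 456 ztop 26.8  ctr 546.6 -491.9 r 53.9
side black [227. 372.] 1268 ztop 14.7  ctr 574.9 279.1 r 25.7
```

View pics/crop.png

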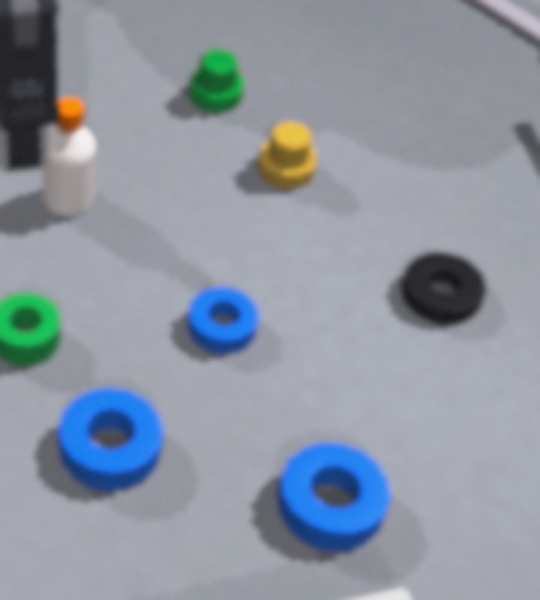

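Run:
```python
from h import *
for n in("scene","side"):
    p,d,c=grab(n); W=cloud(d,c).reshape(-1,3); W=W[(d>0).ravel()]
    Q=W[(abs(W[:,0]-450)<90)&(abs(W[:,1]+180)<70)&(W[:,2]>20)&(W[:,2]<75)]
    zt=np.percentile(Q[:,2],97);T=Q[Q[:,2]>zt-4]
    print(n,len(Q),zt,np.median(T,0),Q.min(0),Q.max(0))
    B=W[(abs(W[:,0]-np.median(T[:,0]))<50)&(abs(W[:,1]-np.median(T[:,1]))<50)&(W[:,2]>7)&(W[:,2]<13)]
    print(cv2.minEnclosingCircle(B[:,:2].astype(np.float32)),len(B))
    k=W[(W[:,2]>70)&(W[:,2]<95)&(abs(W[:,0]-460)<60)&(abs(W[:,1]-55)<50)];print("oiler",np.median(k,0))
p,d,c=grab("wrist");cv2.imwrite("pics/w0.png",p);print(sense()["tool_pos"],np.round(c["cam_to_world"],3).tolist(),c["fx"])
```

```text
scene 150 60.93514539939202 [ 456.77331031 -198.47589929   59.60606896] [ 449.27650178 -205.75925986   20.37020343] [ 464.28874663 -190.68856465   62.36392891]
((454.9944763183594, -199.0809783935547), 36.84763717651367) 629
oiler [460.36687985  56.11374847  82.44773923]
side 155 61.142637022796514 [ 453.41720905 -194.17012235   59.42510373] [ 446.06711266 -203.11467665   20.24499753] [ 461.6937465  -188.08107022   62.0739481 ]
((454.2083435058594, -196.85028076171875), 37.03141784667969) 513
oiler [454.53527563  62.54295218  83.2802071 ]
[6.24890556e+02 3.94099783e-02 2.31152727e+02] [[1.0, -0.002, -0.0, 624.384], [-0.002, -0.949, -0.316, 82.391], [0.0, 0.316, -0.949, 373.306], [0.0, 0.0, 0.0, 1.0]] 320.1675753712049
```

View pics/w0.png

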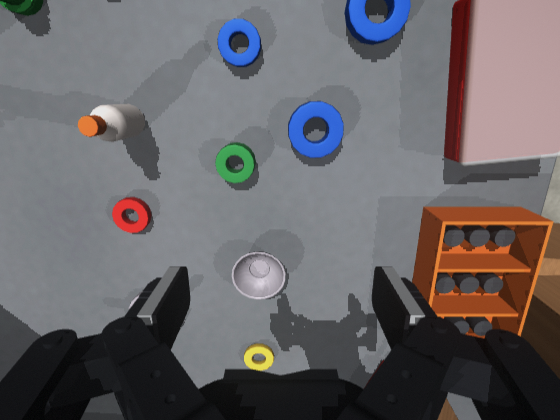

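The blue spacer meant is the one at scene (345,216): 44 mm across and 16 mm high, while (307,256) and (381,275) are 60 mm. The brass cap is at (367,160) and the green lookalike at (343,137); the crop confirms both choices. In the wrist view the dish is at (259,275) and yellow at (259,357). I'm moving to hover over the seat.

```bash
python3 -m crank '[{"x":200,"y":-40,"z":40,"yaw":0,"jaw":1},{"x":200,"y":-40,"z":40,"yaw":0,"jaw":1},{"x":200,"y":-40,"z":40,"yaw":0,"jaw":1},{"x":200,"y":-40,"z":40,"yaw":0,"jaw":1},{"x":200,"y":-40,"z":40,"yaw":0,"jaw":1}]'; python3 -m crank '[{"x":77,"y":-8,"z":40,"yaw":0,"jaw":1},{"x":77,"y":-8,"z":40,"yaw":0,"jaw":1},{"x":77,"y":-8,"z":40,"yaw":0,"jaw":1},{"x":77,"y":-8,"z":40,"yaw":0,"jaw":1},{"x":77,"y":-8,"z":40,"yaw":0,"jaw":1}]'
cat > w.py <<'E'
import sys
from h import *
# usage: w.py colour zlo zhi : centre of top face under the TCP, from the wrist camera
s=sense();t=s["tool_pos"]
p,d,c=grab("wrist");W=cloud(d,c)
if len(sys.argv)>4: cv2.imwrite(sys.argv[4],p)
zl,zh=float(sys.argv[2]),float(sys.argv[3])
def rep(P,l):
    if len(P)<15: print(l,"few",len(P));return
    (x,y),r=cv2.minEnclosingCircle(P[:,:2].astype(np.float32)); o=s["eef_rot"].T@np.array([x-t[0],y-t[1],0])
    print(l,len(P),"ctr %.1f %.1f r %.1f  z %.1f"%(x,y,r,np.median(P[:,2])),"tool shift",o[:2].round(1))
near=(np.hypot(W[...,0]-t[0],W[...,1]-t[1])<60)&(W[...,2]>zl)&(W[...,2]<zh)&(d>0)
if sys.argv[1]=="any": rep(W[near],"any")
else:
    for m,_,ce in blobs(p,sys.argv[1]): rep(W[m&near],str(ce.round()))
print("t",s["time"],"tcp",t.round(1),"force",s["force"].round(1),"rot",s["eef_rot"].round(3)[:2].tolist())
E
python3 w.py any 11 17 pics/w1.png
```

```text
time: 0.77
tool_pos: [584.4, 201.7, 191.1]
eef_rot: [[0.001, 1.0, 0.0], [1.0, -0.001, 0.0], [0.0, 0.0, -1.0]]
force: [1.2, -0.1, 0.1]
opening: 85.7
grip_force: 0.0
time: 1.18
tool_pos: [576.9, 276.9, 151.2]
eef_rot: [[-0.001, 1.0, -0.0], [1.0, 0.001, -0.001], [-0.001, -0.0, -1.0]]
force: [1.2, -1.2, 0.2]
opening: 85.4
grip_force: 0.0
any 2058 ctr 575.8 281.2 r 25.9  z 13.4 tool shift [ 4.3 -1.1]
t 1.1833 tcp [576.9 276.9 151.2] force [ 1.2 -1.2  0.2] rot [[-0.001, 1.0, -0.0], [1.0, 0.001, -0.001]]
```

```bash
python3 -m crank '[{"x":3,"y":-1,"z":150,"yaw":0,"jaw":1},{"x":3,"y":-1,"z":150,"yaw":0,"jaw":1},{"x":3,"y":-1,"z":150,"yaw":0,"jaw":1},{"x":3,"y":-1,"z":150,"yaw":0,"jaw":1},{"x":3,"y":-1,"z":150,"yaw":0,"jaw":1}]'; python3 -m crank '[{"x":0,"y":0,"z":0,"yaw":0,"jaw":-1},{"x":0,"y":0,"z":0,"yaw":0,"jaw":-1},{"x":0,"y":0,"z":0,"yaw":0,"jaw":-1},{"x":0,"y":0,"z":0,"yaw":0,"jaw":-1},{"x":0,"y":0,"z":0,"yaw":0,"jaw":-1}]'
```

```text
time: 1.65
tool_pos: [573.2, 276.7, -3.2]
eef_rot: [[0.002, 1.0, -0.007], [1.0, -0.002, -0.004], [-0.004, -0.007, -1.0]]
force: [-1.1, -0.9, -0.3]
opening: 85.5
grip_force: 0.0
time: 2.07
tool_pos: [577.9, 280.3, 5.1]
eef_rot: [[0.0, 1.0, 0.004], [1.0, -0.0, 0.001], [0.001, 0.004, -1.0]]
force: [-2.1, -3.9, 9.6]
opening: 48.9
grip_force: 60.2
```

```bash
python3 -m crank '[{"x":0,"y":0,"z":0,"yaw":0,"jaw":1},{"x":0,"y":0,"z":0,"yaw":0,"jaw":1},{"x":0,"y":0,"z":-7,"yaw":0,"jaw":1},{"x":0,"y":0,"z":-7,"yaw":0,"jaw":1},{"x":0,"y":0,"z":-7,"yaw":0,"jaw":1}]'; python3 -m crank '[{"x":0,"y":0,"z":0,"yaw":0,"jaw":-1},{"x":0,"y":0,"z":0,"yaw":0,"jaw":-1},{"x":0,"y":0,"z":0,"yaw":0,"jaw":-1},{"x":0,"y":0,"z":0,"yaw":0,"jaw":-1},{"x":0,"y":0,"z":0,"yaw":0,"jaw":-1}]'; python3 w.py any 11 17 pics/w2.png
```

```text
time: 2.48
tool_pos: [576.6, 280.4, 9.3]
eef_rot: [[-0.0, 1.0, 0.002], [1.0, 0.0, 0.001], [0.001, 0.002, -1.0]]
force: [-0.6, 0.6, -0.2]
opening: 85.3
grip_force: 0.0
time: 2.9
tool_pos: [576.4, 280.2, 9.3]
eef_rot: [[-0.0, 1.0, 0.001], [1.0, 0.0, 0.0], [0.0, 0.001, -1.0]]
force: [-1.8, -1.4, 10.8]
opening: 47.2
grip_force: 59.9
any 6504 ctr 575.8 285.8 r 30.7  z 13.5 tool shift [ 5.7 -0.6]
t 2.9 tcp [576.4 280.2   9.3] force [-1.8 -1.4 10.8] rot [[-0.0, 1.0, 0.001], [1.0, 0.0, 0.0]]
```

View pics/w2.png

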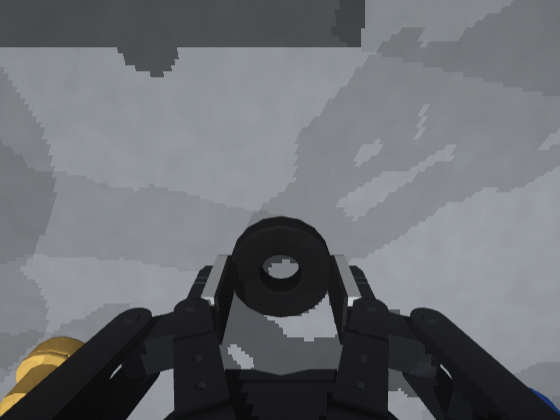

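The wrist view shows the seat between the pads, centred near (281,267) and about 5 mm towards tool +x of the pad centre. I'll shift and regrip.

```bash
python3 -m crank '[{"x":0,"y":0,"z":0,"yaw":0,"jaw":1},{"x":0,"y":0,"z":0,"yaw":0,"jaw":1},{"x":5,"y":0,"z":0,"yaw":0,"jaw":1},{"x":5,"y":0,"z":0,"yaw":0,"jaw":1},{"x":5,"y":0,"z":0,"yaw":0,"jaw":1}]'; python3 w.py any 11 17;  python3 -m crank '[{"x":0,"y":0,"z":0,"yaw":0,"jaw":-1},{"x":0,"y":0,"z":0,"yaw":0,"jaw":-1},{"x":0,"y":0,"z":0,"yaw":0,"jaw":-1},{"x":0,"y":0,"z":0,"yaw":0,"jaw":-1},{"x":0,"y":0,"z":0,"yaw":0,"jaw":-1}]'; python3 w.py black 11 17
```

```text
time: 3.37
tool_pos: [575.9, 285.4, 8.0]
eef_rot: [[-0.0, 1.0, -0.0], [1.0, 0.0, -0.0], [-0.0, -0.0, -1.0]]
force: [-0.7, -0.2, -0.0]
opening: 85.2
grip_force: 0.0
any 6442 ctr 575.1 281.3 r 26.5  z 13.5 tool shift [-4.  -0.8]
t 3.3667 tcp [575.9 285.4   8. ] force [-0.7 -0.2 -0. ] rot [[-0.0, 1.0, -0.0], [1.0, 0.0, -0.0]]
time: 3.83
tool_pos: [576.3, 285.0, 9.4]
eef_rot: [[0.0, 1.0, 0.0], [1.0, -0.0, 0.0], [0.0, 0.0, -1.0]]
force: [-3.3, -1.7, 9.6]
opening: 46.7
grip_force: 59.9
t 3.8333 tcp [576.3 285.    9.4] force [-3.3 -1.7  9.6] rot [[0.0, 1.0, 0.0], [1.0, -0.0, 0.0]]
```

```bash
python3 -m crank '[{"x":0,"y":0,"z":0,"yaw":0,"jaw":1},{"x":0,"y":0,"z":0,"yaw":0,"jaw":1},{"x":-4,"y":0,"z":0,"yaw":0.3,"jaw":1},{"x":-4,"y":0,"z":0,"yaw":0.3,"jaw":1},{"x":-4,"y":0,"z":0,"yaw":0.3,"jaw":1}]'; for i in 1 2;do python3 -m crank '[{"x":0,"y":0,"z":0,"yaw":0.625,"jaw":1},{"x":0,"y":0,"z":0,"yaw":0.625,"jaw":1},{"x":0,"y":0,"z":0,"yaw":0.625,"jaw":1},{"x":0,"y":0,"z":0,"yaw":0.625,"jaw":1},{"x":0,"y":0,"z":0,"yaw":0.625,"jaw":1}]' |head -3; done;  python3 -m crank '[{"x":0,"y":0,"z":0,"yaw":0,"jaw":-1},{"x":0,"y":0,"z":0,"yaw":0,"jaw":-1},{"x":0,"y":0,"z":0,"yaw":0,"jaw":-1},{"x":0,"y":0,"z":0,"yaw":0,"jaw":-1},{"x":0,"y":0,"z":0,"yaw":0,"jaw":-1}]'
```

```text
time: 4.3
tool_pos: [575.9, 280.8, 8.1]
eef_rot: [[0.302, 0.953, -0.0], [0.953, -0.302, -0.0], [-0.0, -0.0, -1.0]]
force: [-0.5, -0.0, -0.4]
opening: 85.3
grip_force: 0.0
time: 4.72
tool_pos: [575.9, 280.9, 8.1]
eef_rot: [[0.802, 0.597, -0.0], [0.597, -0.802, -0.0], [-0.0, -0.0, -1.0]]
time: 5.13
tool_pos: [575.9, 281.0, 8.1]
eef_rot: [[1.0, 0.015, -0.0], [0.015, -1.0, -0.0], [-0.0, 0.0, -1.0]]
time: 5.55
tool_pos: [576.0, 281.0, 8.9]
eef_rot: [[1.0, 0.024, -0.0], [0.024, -1.0, -0.0], [-0.0, 0.0, -1.0]]
force: [-2.4, -2.0, 5.6]
opening: 47.2
grip_force: 60.6
```

```bash
python3 -m crank '[{"x":0,"y":0,"z":0,"yaw":0,"jaw":1},{"x":0,"y":0,"z":0,"yaw":0,"jaw":1},{"x":0,"y":0,"z":-142,"yaw":0,"jaw":1},{"x":0,"y":0,"z":-142,"yaw":0,"jaw":1},{"x":0,"y":0,"z":-142,"yaw":0,"jaw":1}]'|head -2;python3 -m crank '[{"x":0,"y":0,"z":-20,"yaw":0,"jaw":1},{"x":0,"y":0,"z":-20,"yaw":0,"jaw":1},{"x":0,"y":0,"z":-20,"yaw":0,"jaw":1}]' | head -2; python3 w.py any 11 17
```

```text
time: 5.97
tool_pos: [575.2, 280.7, 133.4]
time: 6.22
tool_pos: [576.8, 281.4, 154.8]
any 1993 ctr 576.7 282.3 r 25.8  z 13.4 tool shift [-0.1 -0.9]
t 6.2167 tcp [576.8 281.4 154.8] force [-0.2 -0.4 -0. ] rot [[1.0, 0.022, 0.003], [0.022, -1.0, 0.001]]
```

```bash
python3 -m crank '[{"x":0,"y":0.5,"z":150,"yaw":0,"jaw":1},{"x":0,"y":0.5,"z":150,"yaw":0,"jaw":1},{"x":0,"y":0.5,"z":150,"yaw":0,"jaw":1},{"x":0,"y":0.5,"z":150,"yaw":0,"jaw":1},{"x":0,"y":0.5,"z":150,"yaw":0,"jaw":1}]'|head -2;python3 -m crank '[{"x":0,"y":0,"z":0,"yaw":0,"jaw":-1},{"x":0,"y":0,"z":0,"yaw":0,"jaw":-1},{"x":0,"y":0,"z":0,"yaw":0,"jaw":-1},{"x":0,"y":0,"z":0,"yaw":0,"jaw":-1},{"x":0,"y":0,"z":0,"yaw":0,"jaw":-1}]' ; python3 -m crank '[{"x":0,"y":0,"z":-30,"yaw":0,"jaw":-1},{"x":0,"y":0,"z":-60,"yaw":0,"jaw":-1},{"x":0,"y":0,"z":-95,"yaw":0,"jaw":-1},{"x":0,"y":0,"z":-130,"yaw":0,"jaw":-1},{"x":0,"y":0,"z":-130,"yaw":0,"jaw":-1}]';python3 w.py any 100 160 pics/w3.png
```

```text
time: 6.68
tool_pos: [570.1, 277.7, -4.8]
time: 7.1
tool_pos: [577.5, 281.2, 5.8]
eef_rot: [[1.0, 0.021, 0.004], [0.021, -1.0, 0.002], [0.004, -0.001, -1.0]]
force: [-0.8, -1.0, 7.5]
opening: 48.2
grip_force: 62.7
time: 7.52
tool_pos: [580.2, 282.5, 141.7]
eef_rot: [[1.0, 0.021, 0.012], [0.021, -1.0, 0.005], [0.012, -0.005, -1.0]]
force: [2.0, 0.9, -1.6]
opening: 48.3
grip_force: 63.5
any 8732 ctr 586.1 283.8 r 37.8  z 149.2 tool shift [ 5.9 -1.2]
t 7.5167 tcp [580.2 282.5 141.7] force [ 2.   0.9 -1.6] rot [[1.0, 0.021, 0.012], [0.021, -1.0, 0.005]]
```

View pics/w3.png

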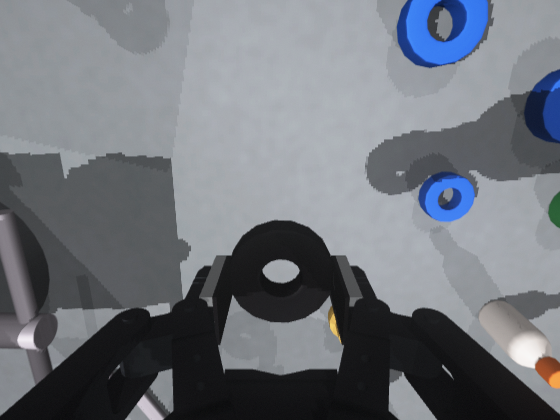

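The seat is held level, with its hole centre at (281,270). I'm carrying it towards the arbor, short in x so the wrist camera can see the post.

```bash
for i in 1 2 3; do python3 -m crank '[{"x":-14,"y":32,"z":-2,"yaw":0,"jaw":-1},{"x":-28,"y":64,"z":-4,"yaw":0,"jaw":-1},{"x":-41,"y":96,"z":-6,"yaw":0,"jaw":-1},{"x":-55,"y":128,"z":-6,"yaw":0,"jaw":-1},{"x":-67,"y":158,"z":-6,"yaw":0,"jaw":-1}]'|head -2;done; python3 -m crank '[{"x":0,"y":0,"z":0,"yaw":0,"jaw":-1},{"x":0,"y":0,"z":0,"yaw":0,"jaw":-1},{"x":0,"y":0,"z":0,"yaw":0,"jaw":-1}]'
cat > a.py <<'E'
import sys
from h import *
s=sense();t=s["tool_pos"];p,d,c=grab("wrist");W=cloud(d,c)[d>0]
if len(sys.argv)>1: cv2.imwrite(sys.argv[1],p)
W=W[np.hypot(W[:,0]-455,W[:,1]+198)<45]
def rep(P,l):
    if len(P)<15: print(l,"few",len(P));return
    (x,y),r=cv2.minEnclosingCircle(P[:,:2].astype(np.float32)); m=np.median(P[:,:2],0); o=s["eef_rot"].T@np.array([x-t[0],y-t[1],0])
    print(l,len(P),"ctr %.1f %.1f r %.1f z %.1f"%(x,y,r,np.median(P[:,2])),"shift",o[:2].round(1),"med",m.round(1))
rep(W[(W[:,2]>7)&(W[:,2]<13)],"base"); rep(W[(W[:,2]>58.5)&(W[:,2]<64)],"post")
for z in(24,40,48):rep(W[abs(W[:,2]-z)<1.5],"z%d"%z)
print("t",s["time"],"tcp",t.round(1),"f",s["force"].round(1))
E
python3 a.py pics/w4.png
```

```text
time: 7.98
tool_pos: [510.3, 119.6, 138.6]
time: 8.4
tool_pos: [446.7, -39.5, 144.9]
time: 8.82
tool_pos: [383.2, -198.7, 151.0]
time: 9.07
tool_pos: [384.3, -197.2, 150.9]
eef_rot: [[1.0, 0.02, -0.001], [0.02, -1.0, 0.001], [-0.001, -0.001, -1.0]]
force: [0.1, 0.9, -2.3]
opening: 48.1
grip_force: 63.6
base 5289 ctr 454.2 -196.0 r 35.8 z 9.6 shift [69.8  0.2] med [ 456.9 -195.5]
post 267 ctr 454.4 -195.5 r 7.2 z 60.2 shift [70.1 -0.3] med [ 454.1 -195.7]
z24 few 1
z40 few 2
z48 few 0
t 9.0667 tcp [ 384.3 -197.2  150.9] f [ 0.1  0.9 -2.3]
```

View pics/w4.png

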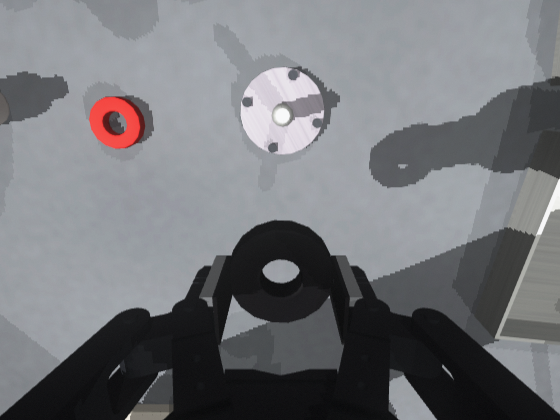

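```bash
cat > held.py <<'E'
import sys
from h import *
# centre of the part in the jaws: cloud points in slab [lo,hi] rel. to TCP, between the pads
lo,hi,hw=map(float,sys.argv[1:4])
s=sense();p,d,c=grab("wrist");Q=(cloud(d,c)-s["tool_pos"])@s["eef_rot"]; Q[...,2]*=-1
m=(d>0)&(Q[...,2]>lo)&(Q[...,2]<hi)&(abs(Q[...,1])<hw)&(abs(Q[...,0])<32)
P=Q[m];print(len(P),P.min(0).round(1),P.max(0).round(1),np.percentile(P[:,2],[5,50,95]).round(1))
print("circ",cv2.minEnclosingCircle(P[:,:2].astype(np.float32)),s["time"])
A=np.c_[P[:,:2],np.ones(len(P))];print("tilt",np.linalg.lstsq(A,P[:,2],rcond=None)[0].round(3))
E
python3 held.py 5 12 18
```

```text
5358 [-26.3 -18.    5. ] [24.9 18.  10.2] [6.4 7.6 8.6]
circ ((-0.8270329833030701, -1.1702255010604858), 26.097837448120117) 9.1167
tilt [-4.000e-03 -1.000e-03  7.573e+00]
```

```bash
python3 -m crank '[{"x":35,"y":1,"z":10,"yaw":0,"jaw":-1},{"x":70.7,"y":1,"z":40,"yaw":0,"jaw":-1},{"x":70.7,"y":1,"z":70,"yaw":0,"jaw":-1},{"x":70.7,"y":1,"z":75,"yaw":0,"jaw":-1},{"x":70.7,"y":1,"z":75,"yaw":0,"jaw":-1}]';python3 -m crank '[{"x":0,"y":0,"z":6,"yaw":0,"jaw":-1},{"x":0,"y":0,"z":12,"yaw":0,"jaw":-1},{"x":0,"y":0,"z":18,"yaw":0,"jaw":-1},{"x":0,"y":0,"z":24,"yaw":0,"jaw":-1},{"x":0,"y":0,"z":30,"yaw":0,"jaw":-1}]'
```

```text
time: 9.58
tool_pos: [453.9, -194.8, 74.1]
eef_rot: [[1.0, 0.023, -0.006], [0.023, -1.0, 0.003], [-0.006, -0.003, -1.0]]
force: [-1.1, -0.8, -3.0]
opening: 48.2
grip_force: 63.6
time: 10.0
tool_pos: [455.7, -197.4, 46.5]
eef_rot: [[1.0, 0.02, 0.001], [0.02, -1.0, -0.001], [0.001, 0.001, -1.0]]
force: [0.4, 0.2, -2.9]
opening: 48.4
grip_force: 63.7
```

Threaded without contact force. I'm lowering the rest of the way.

```bash
python3 -m crank '[{"x":0,"y":0,"z":8,"yaw":0,"jaw":-1},{"x":0,"y":0,"z":16,"yaw":0,"jaw":-1},{"x":0,"y":0,"z":22,"yaw":0,"jaw":-1},{"x":0,"y":0,"z":27,"yaw":0,"jaw":-1},{"x":0,"y":0,"z":29,"yaw":0,"jaw":-1}]';python3 -m crank '[{"x":0,"y":0,"z":1,"yaw":0,"jaw":-1},{"x":0,"y":0,"z":1,"yaw":0,"jaw":-1}]'
```

```text
time: 10.42
tool_pos: [455.1, -196.9, 16.3]
eef_rot: [[1.0, 0.021, -0.001], [0.021, -1.0, 0.001], [-0.001, -0.001, -1.0]]
force: [-0.8, -0.2, -2.5]
opening: 48.1
grip_force: 63.7
time: 10.58
tool_pos: [455.5, -197.0, 16.2]
eef_rot: [[1.0, 0.021, -0.0], [0.021, -1.0, 0.0], [-0.0, -0.0, -1.0]]
force: [0.6, -0.1, -2.3]
opening: 48.2
grip_force: 63.7
```

```bash
python3 -m crank '[{"x":0,"y":0,"z":0,"yaw":0,"jaw":1},{"x":0,"y":0,"z":0,"yaw":0,"jaw":1},{"x":0,"y":0,"z":0,"yaw":0,"jaw":1},{"x":0,"y":0,"z":-35,"yaw":0,"jaw":1},{"x":0,"y":0,"z":-70,"yaw":0,"jaw":1}]'|head -2;python3 -m crank '[{"x":0,"y":0,"z":-30,"yaw":0,"jaw":1},{"x":0,"y":0,"z":-60,"yaw":0,"jaw":1},{"x":0,"y":0,"z":-60,"yaw":0,"jaw":1},{"x":0,"y":0,"z":-60,"yaw":0,"jaw":1}]'|head -2;python3 a.py
```

```text
time: 11.0
tool_pos: [454.0, -196.3, 85.4]
time: 11.33
tool_pos: [456.9, -197.7, 148.3]
base 1944 ctr 454.3 -195.6 r 35.9 z 9.6 shift [-2.5 -2.1] med [ 464.3 -195. ]
post 204 ctr 454.6 -195.9 r 6.9 z 60.2 shift [-2.3 -1.8] med [ 454.9 -195.5]
z24 1745 ctr 455.1 -195.9 r 25.5 z 23.5 shift [-1.8 -1.8] med [ 459.3 -195.8]
z40 19 ctr 456.5 -195.3 r 7.5 z 40.3 shift [-0.3 -2.3] med [ 461.3 -195.3]
z48 21 ctr 456.7 -196.2 r 7.4 z 47.9 shift [-0.1 -1.5] med [ 461.1 -196.1]
t 11.3333 tcp [ 456.9 -197.7  148.3] f [-0.6  0.3 -0.6]
```

Seat seated, top at 24 mm and centred within 1 mm. Blue next.

```bash
for i in 1 2; do python3 -m crank '[{"x":15,"y":-37,"z":0,"yaw":0,"jaw":1},{"x":30,"y":-74,"z":0,"yaw":0,"jaw":1},{"x":45,"y":-110,"z":0,"yaw":0,"jaw":1},{"x":58,"y":-145,"z":0,"yaw":0,"jaw":1},{"x":66,"y":-165,"z":0,"yaw":0,"jaw":1}]'|head -2;done; python3 -m crank '[{"x":0,"y":0,"z":0,"yaw":0,"jaw":1},{"x":0,"y":0,"z":0,"yaw":0,"jaw":1}]'|head -2; python3 w.py blue 14 18.5
```

```text
time: 11.8
tool_pos: [517.9, -27.7, 144.6]
time: 12.22
tool_pos: [580.7, 138.9, 144.4]
time: 12.38
tool_pos: [579.7, 136.5, 144.3]
[283. 190.] 1356 ctr 582.5 136.0 r 21.8  z 15.4 tool shift [2.8 0.5]
t 12.3833 tcp [579.7 136.5 144.3] force [-0.4 -0.2 -0.5] rot [[1.0, 0.023, -0.003], [0.023, -1.0, -0.001]]
```

```bash
python3 -m crank '[{"x":2.8,"y":1,"z":40,"yaw":0,"jaw":1},{"x":2.8,"y":1,"z":80,"yaw":0,"jaw":1},{"x":2.8,"y":1,"z":115,"yaw":0,"jaw":1},{"x":2.8,"y":1,"z":132,"yaw":0,"jaw":1},{"x":2.8,"y":1,"z":138,"yaw":0,"jaw":1}]'|head -2;python3 -m crank '[{"x":0,"y":0,"z":0,"yaw":0,"jaw":1},{"x":0,"y":0,"z":0,"yaw":0,"jaw":-1},{"x":0,"y":0,"z":0,"yaw":0,"jaw":-1},{"x":0,"y":0,"z":0,"yaw":0,"jaw":-1},{"x":0,"y":0,"z":0,"yaw":0,"jaw":-1}]'; python3 -m crank '[{"x":0,"y":0,"z":0,"yaw":0,"jaw":-1},{"x":0,"y":0,"z":-25,"yaw":0,"jaw":-1},{"x":0,"y":0,"z":-60,"yaw":0,"jaw":-1},{"x":0,"y":0,"z":-95,"yaw":0,"jaw":-1},{"x":0,"y":0,"z":-130,"yaw":0,"jaw":-1}]';python3 -m crank '[{"x":0,"y":0,"z":-15,"yaw":0,"jaw":-1},{"x":0,"y":0,"z":-15,"yaw":0,"jaw":-1}]'|head -2;python3 held.py 4 16 15
```

```text
time: 12.85
tool_pos: [580.0, 132.4, 4.3]
time: 13.27
tool_pos: [584.7, 134.9, 10.4]
eef_rot: [[1.0, 0.021, 0.003], [0.021, -1.0, 0.001], [0.003, -0.001, -1.0]]
force: [-5.6, -3.1, 21.6]
opening: 40.5
grip_force: 58.1
time: 13.68
tool_pos: [583.3, 134.7, 140.5]
eef_rot: [[1.0, 0.021, 0.0], [0.021, -1.0, 0.0], [0.0, -0.0, -1.0]]
force: [0.9, -0.0, -0.6]
opening: 39.7
grip_force: 60.4
time: 13.85
tool_pos: [586.5, 135.4, 158.9]
2521 [-23.5 -15.    4. ] [19.1 15.   6.3] [4.1 4.6 5.5]
circ ((-2.0662779808044434, -0.9823290109634399), 21.681821823120117) 13.85
tilt [1.000e-03 2.000e-03 4.704e+00]
```

```bash
for i in 1 2; do python3 -m crank '[{"x":-21,"y":34,"z":0,"yaw":0,"jaw":-1},{"x":-41,"y":66,"z":0,"yaw":0,"jaw":-1},{"x":-61,"y":98,"z":0,"yaw":0,"jaw":-1},{"x":-82,"y":131,"z":0,"yaw":0,"jaw":-1},{"x":-103,"y":164,"z":0,"yaw":0,"jaw":-1}]'|head -2;done; python3 -m crank '[{"x":0,"y":0,"z":0,"yaw":0,"jaw":-1},{"x":0,"y":0,"z":0,"yaw":0,"jaw":-1},{"x":0,"y":0,"z":0,"yaw":0,"jaw":-1}]';python3 a.py; python3 held.py 3.5 8 15
```

```text
time: 14.32
tool_pos: [481.8, -32.4, 152.2]
time: 14.73
tool_pos: [382.4, -198.3, 152.5]
time: 14.98
tool_pos: [383.9, -197.4, 152.7]
eef_rot: [[1.0, 0.02, -0.001], [0.02, -1.0, 0.001], [-0.001, -0.001, -1.0]]
force: [-0.4, -0.1, -0.7]
opening: 39.5
grip_force: 60.5
base 2515 ctr 454.2 -195.7 r 35.9 z 9.7 shift [70.3 -0.3] med [ 458.2 -195.3]
post 271 ctr 454.2 -196.0 r 7.0 z 60.2 shift [70.3  0. ] med [ 454.3 -195.8]
z24 2428 ctr 454.9 -195.9 r 25.6 z 23.6 shift [71.  -0.1] med [ 456.  -196.1]
z40 few 1
z48 few 0
t 14.9833 tcp [ 383.9 -197.4  152.7] f [-0.4 -0.1 -0.7]
3013 [-23.7 -15.    3.5] [19.5 15.   6.5] [3.7 4.6 5.5]
circ ((-2.2337348461151123, -1.2733755111694336), 21.958005905151367) 15.0333
tilt [-1.000e-03  4.000e-03  4.576e+00]
```

```bash
python3 -m crank '[{"x":35,"y":1,"z":10,"yaw":0,"jaw":-1},{"x":72.2,"y":1,"z":40,"yaw":0,"jaw":-1},{"x":72.2,"y":1,"z":65,"yaw":0,"jaw":-1},{"x":72.2,"y":1,"z":70,"yaw":0,"jaw":-1},{"x":72.2,"y":1,"z":70,"yaw":0,"jaw":-1}]'|head -2;python3 -m crank '[{"x":0,"y":0,"z":3,"yaw":0,"jaw":-1},{"x":0,"y":0,"z":8,"yaw":0,"jaw":-1},{"x":0,"y":0,"z":14,"yaw":0,"jaw":-1},{"x":0,"y":0,"z":21,"yaw":0,"jaw":-1},{"x":0,"y":0,"z":28,"yaw":0,"jaw":-1}]';python3 -m crank '[{"x":0,"y":0,"z":6,"yaw":0,"jaw":-1},{"x":0,"y":0,"z":12,"yaw":0,"jaw":-1},{"x":0,"y":0,"z":16,"yaw":0,"jaw":-1},{"x":0,"y":0,"z":18,"yaw":0,"jaw":-1},{"x":0,"y":0,"z":18,"yaw":0,"jaw":-1}]'
```

```text
time: 15.5
tool_pos: [455.4, -194.8, 81.2]
time: 15.92
tool_pos: [456.7, -197.3, 55.4]
eef_rot: [[1.0, 0.02, 0.001], [0.02, -1.0, -0.001], [0.001, 0.001, -1.0]]
force: [-0.5, -0.4, -0.4]
opening: 39.6
grip_force: 60.8
time: 16.33
tool_pos: [456.3, -197.0, 36.7]
eef_rot: [[1.0, 0.021, -0.001], [0.021, -1.0, 0.0], [-0.001, -0.0, -1.0]]
force: [-0.7, -0.8, -0.3]
opening: 39.5
grip_force: 60.8
```

```bash
python3 -m crank '[{"x":0,"y":0,"z":1,"yaw":0,"jaw":-1},{"x":0,"y":0,"z":1,"yaw":0,"jaw":-1},{"x":0,"y":0,"z":1,"yaw":0,"jaw":1},{"x":0,"y":0,"z":1,"yaw":0,"jaw":1},{"x":0,"y":0,"z":1,"yaw":0,"jaw":1}]';python3 -m crank '[{"x":0,"y":0,"z":-20,"yaw":0,"jaw":1},{"x":0,"y":0,"z":-50,"yaw":0,"jaw":1},{"x":0,"y":0,"z":-85,"yaw":0,"jaw":1},{"x":0,"y":0,"z":-115,"yaw":0,"jaw":1},{"x":0,"y":0,"z":-115,"yaw":0,"jaw":1}]'|head -2;python3 a.py
```

```text
time: 16.75
tool_pos: [456.8, -197.1, 36.6]
eef_rot: [[1.0, 0.021, 0.0], [0.021, -1.0, -0.0], [0.0, 0.0, -1.0]]
force: [-0.3, -0.0, 0.2]
opening: 74.1
grip_force: 0.0
time: 17.17
tool_pos: [459.8, -198.5, 156.8]
base 1690 ctr 454.3 -195.8 r 35.9 z 9.6 shift [-5.4 -2.8] med [ 466.6 -195. ]
post 190 ctr 454.7 -195.9 r 6.7 z 60.3 shift [-5.1 -2.7] med [ 455.  -195.7]
z24 403 ctr 455.3 -195.8 r 25.6 z 23.4 shift [-4.5 -2.8] med [ 470.9 -194.3]
z40 1251 ctr 454.8 -196.1 r 21.7 z 39.4 shift [-4.9 -2.6] med [ 457.5 -195.4]
z48 18 ctr 456.2 -195.7 r 7.5 z 47.9 shift [-3.6 -2.9] med [ 461.2 -194.3]
t 17.1667 tcp [ 459.8 -198.5  156.8] f [0.3 0.3 0.1]
```

Blue is down at 40 mm and centred. Yellow next.

```bash
python3 -m crank '[{"x":33,"y":19,"z":0,"yaw":0,"jaw":1},{"x":66,"y":38,"z":0,"yaw":0,"jaw":1},{"x":100,"y":58,"z":0,"yaw":0,"jaw":1},{"x":125,"y":72,"z":0,"yaw":0,"jaw":1},{"x":134,"y":78,"z":0,"yaw":0,"jaw":1}]'|head -2; python3 -m crank '[{"x":0,"y":0,"z":0,"yaw":0,"jaw":1},{"x":0,"y":0,"z":0,"yaw":0,"jaw":1},{"x":0,"y":0,"z":0,"yaw":0,"jaw":1}]'|head -2; python3 w.py yellow 5 10
```

```text
time: 17.63
tool_pos: [595.3, -273.9, 150.0]
time: 17.88
tool_pos: [590.5, -271.4, 149.9]
[283. 187.] 1256 ctr 592.7 -272.0 r 21.8  z 7.4 tool shift [2.2 0.7]
t 17.8833 tcp [ 590.5 -271.4  149.9] force [-0.5  0.5  1. ] rot [[1.0, 0.021, -0.003], [0.021, -1.0, 0.001]]
```

```bash
python3 -m crank '[{"x":1.2,"y":1.5,"z":40,"yaw":0,"jaw":1},{"x":1.2,"y":1.5,"z":80,"yaw":0,"jaw":1},{"x":1.2,"y":1.5,"z":120,"yaw":0,"jaw":1},{"x":1.2,"y":1.5,"z":140,"yaw":0,"jaw":1},{"x":1.2,"y":1.5,"z":146,"yaw":0,"jaw":1}]'|head -2;python3 -m crank '[{"x":0,"y":0,"z":0,"yaw":0,"jaw":1},{"x":0,"y":0,"z":0,"yaw":0,"jaw":-1},{"x":0,"y":0,"z":0,"yaw":0,"jaw":-1},{"x":0,"y":0,"z":0,"yaw":0,"jaw":-1},{"x":0,"y":0,"z":0,"yaw":0,"jaw":-1}]'; python3 -m crank '[{"x":0,"y":0,"z":0,"yaw":0,"jaw":-1},{"x":0,"y":0,"z":-25,"yaw":0,"jaw":-1},{"x":0,"y":0,"z":-60,"yaw":0,"jaw":-1},{"x":0,"y":0,"z":-95,"yaw":0,"jaw":-1},{"x":0,"y":0,"z":-130,"yaw":0,"jaw":-1}]';python3 -m crank '[{"x":0,"y":0,"z":-17,"yaw":0,"jaw":-1},{"x":0,"y":0,"z":-17,"yaw":0,"jaw":-1},{"x":0,"y":0,"z":-17,"yaw":0,"jaw":-1}]'|head -2;python3 held.py 0 16 15
```

```text
time: 18.35
tool_pos: [589.6, -271.7, 1.2]
time: 18.77
tool_pos: [594.5, -274.2, 7.2]
eef_rot: [[1.0, 0.021, 0.003], [0.021, -1.0, -0.001], [0.003, 0.001, -1.0]]
force: [-0.2, -0.8, -0.5]
opening: 38.7
grip_force: 0.0
time: 19.18
tool_pos: [593.2, -273.6, 137.3]
eef_rot: [[1.0, 0.021, 0.0], [0.021, -1.0, -0.0], [0.0, 0.0, -1.0]]
force: [0.6, -0.0, 0.5]
opening: -0.1
grip_force: 0.0
time: 19.43
tool_pos: [594.2, -274.1, 154.3]
665 [  5.6 -14.9   2. ] [11.7 12.3 16. ] [ 4.1 11.  15.6]
circ ((6.868386268615723, -1.289341926574707), 13.566113471984863) 19.4333
tilt [-4.3700e-01  6.0000e-03  1.4504e+01]
```

The grasp missed: the fingers closed above the thin ring. I'll reopen, re-measure and go lower.

```bash
python3 -m crank '[{"x":0,"y":0,"z":0,"yaw":0,"jaw":1},{"x":0,"y":0,"z":0,"yaw":0,"jaw":1},{"x":0,"y":0,"z":0,"yaw":0,"jaw":1},{"x":0,"y":0,"z":0,"yaw":0,"jaw":1},{"x":0,"y":0,"z":0,"yaw":0,"jaw":1}]'|head -2; python3 w.py yellow 5 10
```

```text
time: 19.9
tool_pos: [593.1, -273.6, 151.6]
[280. 189.] 1233 ctr 593.1 -271.9 r 21.6  z 7.4 tool shift [-0.  -1.7]
t 19.9 tcp [ 593.1 -273.6  151.6] force [-0.2 -0.2  0.5] rot [[1.0, 0.021, -0.001], [0.021, -1.0, 0.001]]
```

```bash
python3 -m crank '[{"x":0,"y":-1,"z":40,"yaw":0,"jaw":1},{"x":0,"y":-1,"z":80,"yaw":0,"jaw":1},{"x":0,"y":-1,"z":115,"yaw":0,"jaw":1},{"x":0,"y":-1,"z":135,"yaw":0,"jaw":1},{"x":0,"y":-1,"z":145,"yaw":0,"jaw":1}]'|head -2;python3 -m crank '[{"x":0,"y":0,"z":3,"yaw":0,"jaw":1},{"x":0,"y":0,"z":6,"yaw":0,"jaw":1},{"x":0,"y":0,"z":8,"yaw":0,"jaw":1},{"x":0,"y":0,"z":8,"yaw":0,"jaw":1},{"x":0,"y":0,"z":8,"yaw":0,"jaw":1}]'; python3 -m crank '[{"x":0,"y":0,"z":0,"yaw":0,"jaw":-1},{"x":0,"y":0,"z":0,"yaw":0,"jaw":-1},{"x":0,"y":0,"z":0,"yaw":0,"jaw":-1},{"x":0,"y":0,"z":0,"yaw":0,"jaw":-1},{"x":0,"y":0,"z":0,"yaw":0,"jaw":-1}]'
```

```text
time: 20.37
tool_pos: [591.2, -271.7, 3.6]
time: 20.78
tool_pos: [594.3, -273.2, 0.8]
eef_rot: [[1.0, 0.021, 0.002], [0.021, -1.0, -0.001], [0.002, 0.001, -1.0]]
force: [-0.4, -0.5, -0.3]
opening: 85.6
grip_force: 0.0
time: 21.2
tool_pos: [593.7, -272.9, 0.4]
eef_rot: [[1.0, 0.021, 0.0], [0.021, -1.0, -0.0], [0.0, 0.0, -1.0]]
force: [-2.1, 0.7, 8.3]
opening: 40.0
grip_force: 59.3
```

Gripped. Lifting and carrying.

```bash
python3 -m crank '[{"x":0,"y":0,"z":-15,"yaw":0,"jaw":-1},{"x":0,"y":0,"z":-45,"yaw":0,"jaw":-1},{"x":0,"y":0,"z":-80,"yaw":0,"jaw":-1},{"x":0,"y":0,"z":-115,"yaw":0,"jaw":-1},{"x":0,"y":0,"z":-150,"yaw":0,"jaw":-1}]'|tail -2; python3 -m crank '[{"x":-35,"y":-13,"z":0,"yaw":0,"jaw":-1},{"x":-70,"y":-25,"z":0,"yaw":0,"jaw":-1},{"x":-105,"y":-38,"z":0,"yaw":0,"jaw":-1},{"x":-140,"y":-51,"z":0,"yaw":0,"jaw":-1},{"x":-170,"y":-62,"z":0,"yaw":0,"jaw":-1}]'|head -2;python3 -m crank '[{"x":-20,"y":-9,"z":0,"yaw":0,"jaw":-1},{"x":-37,"y":-18,"z":0,"yaw":0,"jaw":-1},{"x":-37,"y":-18,"z":0,"yaw":0,"jaw":-1},{"x":-37,"y":-18,"z":0,"yaw":0,"jaw":-1}]';python3 a.py; python3 held.py 2 16 15
```

```text
opening: 40.4
grip_force: 60.6
time: 22.03
tool_pos: [419.7, -213.2, 149.9]
time: 22.37
tool_pos: [384.6, -197.0, 150.1]
eef_rot: [[1.0, 0.021, 0.001], [0.021, -1.0, -0.001], [0.001, 0.001, -1.0]]
force: [0.9, -0.5, -0.7]
opening: 40.5
grip_force: 60.6
base 2522 ctr 454.3 -195.7 r 35.9 z 9.6 shift [69.8  0.2] med [ 458.4 -195.1]
post 268 ctr 454.9 -196.0 r 7.0 z 60.3 shift [70.3  0.4] med [ 454.5 -196. ]
z24 525 ctr 454.7 -196.0 r 25.6 z 23.4 shift [70.2  0.4] med [ 463.9 -193.6]
z40 1846 ctr 454.4 -196.0 r 21.7 z 39.5 shift [69.8  0.5] med [ 456.  -196.5]
z48 few 0
t 22.3667 tcp [ 384.6 -197.   150.1] f [ 0.9 -0.5 -0.7]
3677 [-22.3 -15.    2. ] [21.4 15.   8.9] [3.8 6.9 7.9]
circ ((-0.41722404956817627, -1.6330825090408325), 22.045644760131836) 22.4167
tilt [-9.000e-03  1.000e-03  6.616e+00]
```

```bash
python3 -m crank '[{"x":35,"y":0.7,"z":10,"yaw":0,"jaw":-1},{"x":70.5,"y":0.7,"z":40,"yaw":0,"jaw":-1},{"x":70.5,"y":0.7,"z":70,"yaw":0,"jaw":-1},{"x":70.5,"y":0.7,"z":80,"yaw":0,"jaw":-1},{"x":70.5,"y":0.7,"z":80,"yaw":0,"jaw":-1}]'|head -2;python3 -m crank '[{"x":0,"y":0,"z":3,"yaw":0,"jaw":-1},{"x":0,"y":0,"z":7,"yaw":0,"jaw":-1},{"x":0,"y":0,"z":12,"yaw":0,"jaw":-1},{"x":0,"y":0,"z":16,"yaw":0,"jaw":-1},{"x":0,"y":0,"z":20,"yaw":0,"jaw":-1}]';python3 -m crank '[{"x":0,"y":0,"z":4,"yaw":0,"jaw":-1},{"x":0,"y":0,"z":7,"yaw":0,"jaw":-1},{"x":0,"y":0,"z":8,"yaw":0,"jaw":-1},{"x":0,"y":0,"z":8,"yaw":0,"jaw":-1}]'
```

```text
time: 22.88
tool_pos: [454.1, -195.5, 66.7]
time: 23.3
tool_pos: [455.5, -196.6, 49.8]
eef_rot: [[1.0, 0.02, 0.001], [0.02, -1.0, -0.001], [0.001, 0.001, -1.0]]
force: [0.2, 0.4, -0.7]
opening: 40.5
grip_force: 60.8
time: 23.63
tool_pos: [455.1, -196.2, 41.1]
eef_rot: [[1.0, 0.021, -0.0], [0.021, -1.0, 0.0], [-0.0, -0.0, -1.0]]
force: [0.4, -0.5, -0.7]
opening: 40.5
grip_force: 60.8
```

```bash
python3 -m crank '[{"x":0,"y":0,"z":0,"yaw":0,"jaw":1},{"x":0,"y":0,"z":0,"yaw":0,"jaw":1},{"x":0,"y":0,"z":0,"yaw":0,"jaw":1},{"x":0,"y":0,"z":-20,"yaw":0,"jaw":1},{"x":0,"y":0,"z":-50,"yaw":0,"jaw":1}]'|head -2;python3 -m crank '[{"x":0,"y":0,"z":-30,"yaw":0,"jaw":1},{"x":0,"y":0,"z":-60,"yaw":0,"jaw":1},{"x":0,"y":0,"z":-60,"yaw":0,"jaw":1},{"x":0,"y":0,"z":-60,"yaw":0,"jaw":1}]'|head -2;python3 a.py
```

```text
time: 24.05
tool_pos: [453.4, -195.4, 89.9]
time: 24.38
tool_pos: [456.5, -196.8, 153.1]
base 1573 ctr 454.3 -195.7 r 35.8 z 9.6 shift [-2.2 -1.1] med [ 470.1 -195.7]
post 191 ctr 454.7 -195.3 r 6.8 z 60.1 shift [-1.8 -1.5] med [ 454.7 -195.4]
z24 386 ctr 455.6 -195.8 r 25.5 z 23.5 shift [-0.8 -1. ] med [ 471.7 -196.6]
z40 69 ctr 463.5 -198.7 r 19.5 z 39.2 shift [7. 2.] med [ 462.1 -196.6]
z48 1437 ctr 454.9 -194.9 r 21.8 z 47.5 shift [-1.5 -1.9] med [ 456.4 -194.7]
t 24.3833 tcp [ 456.5 -196.8  153.1] f [-0.3  1.2 -0.2]
```

Yellow down, top at 48 mm. Cap next, with the same hover measurement.

```bash
for i in 1 2; do python3 -m crank '[{"x":1,"y":-41,"z":0,"yaw":0,"jaw":1},{"x":1,"y":-82,"z":0,"yaw":0,"jaw":1},{"x":2,"y":-123,"z":0,"yaw":0,"jaw":1},{"x":2,"y":-164,"z":0,"yaw":0,"jaw":1},{"x":2,"y":-204,"z":0,"yaw":0,"jaw":1}]'|head -2;done; python3 -m crank '[{"x":0,"y":0,"z":0,"yaw":0,"jaw":1},{"x":0,"y":0,"z":0,"yaw":0,"jaw":1},{"x":0,"y":0,"z":0,"yaw":0,"jaw":1}]'|head -2; python3 w.py brass 32 37;python3 w.py any 11 17
```

```text
time: 24.85
tool_pos: [451.5, 9.4, 149.8]
time: 25.27
tool_pos: [449.3, 213.4, 149.7]
time: 25.52
tool_pos: [449.6, 211.2, 149.9]
[280. 192.] 774 ctr 450.0 213.0 r 13.8  z 34.3 tool shift [ 0.5 -1.8]
t 25.5167 tcp [449.6 211.2 149.9] force [ 0.2 -0.2  0.1] rot [[1.0, 0.022, -0.003], [0.022, -1.0, -0.002]]
any 542 ctr 449.9 213.1 r 19.9  z 14.5 tool shift [ 0.1 -2.5]
t 25.5667 tcp [449.8 210.6 150.1] force [-0.4 -0.5 -0.4] rot [[1.0, 0.02, -0.003], [0.02, -1.0, -0.001]]
```

```bash
python3 -m crank '[{"x":0.3,"y":-1.2,"z":38,"yaw":0,"jaw":1},{"x":0.3,"y":-1.2,"z":75,"yaw":0,"jaw":1},{"x":0.3,"y":-1.2,"z":105,"yaw":0,"jaw":1},{"x":0.3,"y":-1.2,"z":125,"yaw":0,"jaw":1},{"x":0.3,"y":-1.2,"z":132,"yaw":0,"jaw":1}]'|head -2;python3 -m crank '[{"x":0,"y":0,"z":0,"yaw":0,"jaw":1},{"x":0,"y":0,"z":0,"yaw":0,"jaw":1},{"x":0,"y":0,"z":0,"yaw":0,"jaw":1}]'|head -2; python3 -m crank '[{"x":0,"y":0,"z":0,"yaw":0,"jaw":-1},{"x":0,"y":0,"z":0,"yaw":0,"jaw":-1},{"x":0,"y":0,"z":0,"yaw":0,"jaw":-1},{"x":0,"y":0,"z":0,"yaw":0,"jaw":-1},{"x":0,"y":0,"z":0,"yaw":0,"jaw":-1}]'; python3 -m crank '[{"x":0,"y":0,"z":0,"yaw":0,"jaw":-1},{"x":0,"y":0,"z":0,"yaw":0,"jaw":-1},{"x":0,"y":0,"z":-15,"yaw":0,"jaw":-1},{"x":0,"y":0,"z":-45,"yaw":0,"jaw":-1},{"x":0,"y":0,"z":-80,"yaw":0,"jaw":-1}]'
```

```text
time: 26.03
tool_pos: [449.2, 210.5, 16.4]
time: 26.28
tool_pos: [452.1, 212.8, 20.5]
time: 26.7
tool_pos: [451.3, 213.0, 19.8]
eef_rot: [[1.0, 0.021, 0.001], [0.021, -1.0, 0.0], [0.001, -0.0, -1.0]]
force: [-4.5, -1.2, 38.8]
opening: 25.7
grip_force: 55.4
time: 27.12
tool_pos: [449.3, 212.2, 98.6]
eef_rot: [[1.0, 0.021, -0.004], [0.021, -1.0, -0.002], [-0.005, 0.002, -1.0]]
force: [1.4, -0.1, -1.5]
opening: 25.6
grip_force: 59.6
```

```bash
python3 -m crank '[{"x":0,"y":0,"z":-35,"yaw":0,"jaw":-1},{"x":0,"y":10,"z":-60,"yaw":0,"jaw":-1},{"x":-7,"y":48,"z":-60,"yaw":0,"jaw":-1},{"x":-15,"y":87,"z":-60,"yaw":0,"jaw":-1},{"x":-24,"y":126,"z":-60,"yaw":0,"jaw":-1}]'|head -2; python3 -m crank '[{"x":-7,"y":39,"z":0,"yaw":0,"jaw":-1},{"x":-14,"y":78,"z":0,"yaw":0,"jaw":-1},{"x":-22,"y":117,"z":0,"yaw":0,"jaw":-1},{"x":-30,"y":156,"z":0,"yaw":0,"jaw":-1},{"x":-36,"y":192,"z":0,"yaw":0,"jaw":-1}]'|head -2; python3 -m crank '[{"x":-7,"y":38,"z":0,"yaw":0,"jaw":-1},{"x":-14,"y":76,"z":0,"yaw":0,"jaw":-1},{"x":-14,"y":90,"z":0,"yaw":0,"jaw":-1},{"x":-14,"y":90,"z":0,"yaw":0,"jaw":-1},{"x":-14,"y":90,"z":0,"yaw":0,"jaw":-1}]';python3 a.py pics/w5.png; python3 held.py 10 25 9;python3 held.py -10 0 18
```

```text
time: 27.53
tool_pos: [429.5, 85.6, 159.9]
time: 27.95
tool_pos: [396.4, -108.0, 159.3]
time: 28.37
tool_pos: [385.1, -196.8, 159.1]
eef_rot: [[1.0, 0.018, -0.0], [0.018, -1.0, 0.0], [-0.0, -0.001, -1.0]]
force: [0.9, -0.0, -2.1]
opening: 25.2
grip_force: 59.7
base 2380 ctr 454.1 -195.9 r 35.9 z 9.6 shift [69.   0.3] med [ 458.3 -195.2]
post 247 ctr 454.6 -196.1 r 7.4 z 60.2 shift [69.5  0.6] med [ 454.4 -195.5]
z24 362 ctr 454.7 -195.9 r 25.6 z 23.5 shift [69.6  0.3] med [ 469.6 -202.8]
z40 27 ctr 457.5 -200.5 r 16.2 z 39.3 shift [72.3  5. ] med [ 454.8 -186.8]
z48 1808 ctr 454.5 -195.0 r 21.6 z 47.6 shift [69.4 -0.6] med [ 455.5 -195.1]
t 28.3667 tcp [ 385.1 -196.8  159.1] f [ 0.9 -0.  -2.1]
1923 [-16.2  -9.   10. ] [12.5  9.  16.1] [12.2 14.3 15.3]
circ ((-1.7678380012512207, -1.2892417907714844), 14.455931663513184) 28.4167
tilt [-4.4000e-02 -3.0000e-03  1.4145e+01]
1220 [  2.9 -17.9 -10. ] [18.4 17.4 -0. ] [-9.1 -5.5 -1.4]
circ ((6.942307472229004, -0.2315835952758789), 17.787616729736328) 28.4667
tilt [-1.850e-01 -3.000e-03 -3.183e+00]
```

View pics/w5.png

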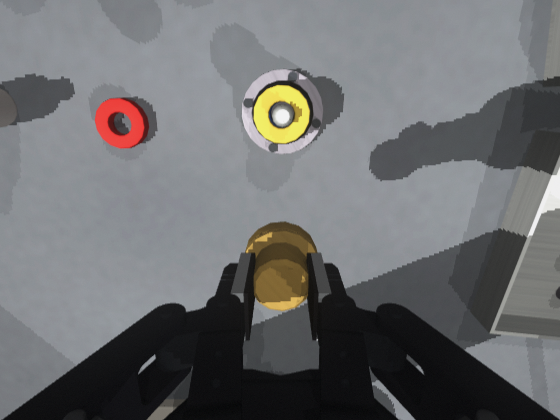

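The picture shows yellow concentric with the post at (281,115) and the cap held upright at (281,265). Placing it.

```bash
python3 -m crank '[{"x":35,"y":0.8,"z":5,"yaw":0,"jaw":-1},{"x":70.7,"y":0.8,"z":25,"yaw":0,"jaw":-1},{"x":70.7,"y":0.8,"z":55,"yaw":0,"jaw":-1},{"x":70.7,"y":0.8,"z":68,"yaw":0,"jaw":-1},{"x":70.7,"y":0.8,"z":68,"yaw":0,"jaw":-1}]'|head -2;python3 -m crank '[{"x":0,"y":0,"z":3,"yaw":0,"jaw":-1},{"x":0,"y":0,"z":6,"yaw":0,"jaw":-1},{"x":0,"y":0,"z":9,"yaw":0,"jaw":-1},{"x":0,"y":0,"z":12,"yaw":0,"jaw":-1},{"x":0,"y":0,"z":15,"yaw":0,"jaw":-1}]';python3 -m crank '[{"x":0,"y":0,"z":3,"yaw":0,"jaw":-1},{"x":0,"y":0,"z":5,"yaw":0,"jaw":-1},{"x":0,"y":0,"z":6,"yaw":0,"jaw":-1},{"x":0,"y":0,"z":6,"yaw":0,"jaw":-1}]'
```

```text
time: 28.93
tool_pos: [454.6, -193.3, 88.4]
time: 29.35
tool_pos: [456.6, -196.1, 76.8]
eef_rot: [[1.0, 0.021, 0.001], [0.021, -1.0, -0.001], [0.001, 0.001, -1.0]]
force: [-0.5, 1.2, -1.9]
opening: 25.9
grip_force: 59.8
time: 29.68
tool_pos: [456.1, -195.9, 70.1]
eef_rot: [[1.0, 0.021, -0.0], [0.021, -1.0, 0.0], [-0.0, -0.0, -1.0]]
force: [0.5, -0.9, -1.8]
opening: 25.1
grip_force: 59.8
```

```bash
python3 -m crank '[{"x":0,"y":0,"z":1,"yaw":0,"jaw":-1},{"x":0,"y":0,"z":1,"yaw":0,"jaw":-1},{"x":0,"y":0,"z":1,"yaw":0,"jaw":1},{"x":0,"y":0,"z":1,"yaw":0,"jaw":1},{"x":0,"y":0,"z":1,"yaw":0,"jaw":1}]';python3 -m crank '[{"x":0,"y":0,"z":-10,"yaw":0,"jaw":1},{"x":0,"y":0,"z":-40,"yaw":0,"jaw":1},{"x":0,"y":0,"z":-75,"yaw":0,"jaw":1},{"x":-30,"y":0,"z":-90,"yaw":0,"jaw":1},{"x":-60,"y":0,"z":-90,"yaw":0,"jaw":1}]'|head -2;python3 -m crank '[{"x":0,"y":0,"z":0,"yaw":0,"jaw":1},{"x":0,"y":0,"z":0,"yaw":0,"jaw":1},{"x":0,"y":0,"z":0,"yaw":0,"jaw":1}]'|head -2
python3 - <<'E'
from h import *
p,d,c=grab("wrist");W=cloud(d,c)[d>0];W=W[np.hypot(W[:,0]-455,W[:,1]+197)<26]
for z in(48,64,84):
    P=W[abs(W[:,2]-z+.5)<3];print(z,len(P),np.median(P[:,2]) if len(P) else "",cv2.minEnclosingCircle(P[:,:2].astype(np.float32)))
T=W[W[:,2]>80];print(np.linalg.lstsq(np.c_[T[:,:2],np.ones(len(T))],T[:,2],rcond=None)[0].round(3),W[:,2].max())
p,_,_=grab("side");cv2.imwrite("pics/end.png",cv2.resize(p[90:230,230:420],None,fx=4,fy=4))
E
```

```text
time: 30.1
tool_pos: [456.5, -196.0, 69.5]
eef_rot: [[1.0, 0.021, 0.0], [0.021, -1.0, -0.0], [0.0, 0.0, -1.0]]
force: [-0.6, 0.3, -0.6]
opening: 60.7
grip_force: 0.0
time: 30.52
tool_pos: [399.1, -198.5, 163.5]
time: 30.77
tool_pos: [396.9, -197.5, 160.0]
48 176 46.96206054579484 ((454.61083984375, -195.04473876953125), 21.823162078857422)
64 981 63.525312709395706 ((454.7840881347656, -194.6932830810547), 19.81121063232422)
84 1317 83.36257459553877 ((454.6069030761719, -194.4754180908203), 13.919502258300781)
[-5.0000e-03 -6.0000e-03  8.4181e+01] 86.02986747662715
```

View pics/end.png

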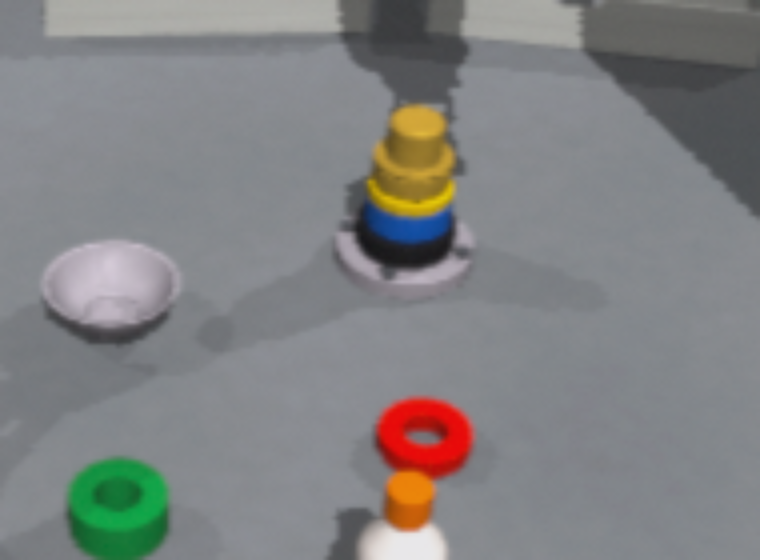

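The stack is complete: cap top at 84 mm as required, level, and the spares and bystanders are undisturbed. Handing in.

```bash
python3 -c "
from rig import arm;print(arm.hand_in())"
```

```text
the job is handed in; nothing more can be done
None
```

I stacked the seat, blue 16 mm spacer, yellow 8 mm spacer and brass cap on the arbor, measured the cap fully down and level, and handed the job in at about 31 s; no verdict came back.

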